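# Unscrew a clay extruder's nozzle cap of unknown thread hand

### The job

The die in the bench clay extruder has to be changed: turn the latch knob beside the nozzle until it clicks past its detent and its keeper arm has swung clear of the nozzle cap, then unscrew the cap - nobody remembers whether this one has a left-hand or a right-hand thread, so try both ways - and lift it off. Finish while still holding the cap in the gripper, still and the right way up, 6 cm or more above where it sat; leave the other things on the bench where they are.

Things in the scene. Friction and masses are not known exactly. Their poses are not given: they have to be found in the camera images.
- extruder: Bench clay extruder, bolted down: grey base plate (130 x 240 x 12 mm, from -170 to +70 mm in its y) with an upright steel barrel (76 mm across at its collar, collar top 131 mm high) that carries the cap, and a slim post with the latch knob, its axis 115 mm from the barrel's towards the extruder's -y. Origin: on the bench under the barrel's axis, z up. Turned up to 0.6 rad about z.
- cap: Nozzle cap, screwed on, 0.13 to 0.25 kg. Origin: on its axis at its lower edge, 133 mm above the bench when on; z up. Quick thread of either hand, not visible. Loosening way: free after 0.65 to 0.85 rad, stop at 0.95 to 1.15. Wrong way: hard stop within 0.25 rad. Turning takes up to 0.4 N m, a stop much more. Freed, a spring lifts it 3 mm and it pulls straight up; until then it stays down.
- cap_grip (a point): Point on the cap's axis at a good gripping height, 56 mm above the cap's origin. The cap is aluminium, 66 mm tall in all: a round skirt and disc 76 mm across and 32 mm tall, on it a round fluted grip 42 mm across and 34 mm tall. This point is 10 mm below the grip's top and 24 mm above the disc.
- latch_knob (a joint): Latch knob's angle (rad), growing anticlockwise seen from above. Starts at 0: locked, the keeper arm lies 2 mm above the cap's rim so that the cap cannot lift. Far stop at 1.2: open. A detent bump at 0.6 takes up to 0.15 N m to pass; beyond it the knob runs on to 1.2 by itself and stays, short of it the knob springs back. Clicked means above 1.0.
- knob_grip (a point): Point on the knob's vertical axis, 190 mm above the bench, inside its black finger bar (14 mm thick, 48 mm long, 26 mm tall, top 10 mm above this point). Bar and keeper arm (steel, 14 mm wide, reaching 86 mm from the axis, its top 16 mm below this point) lie along this frame's y, which at the start points from the knob's axis to the cap's axis; the frame turns with the knob.
- trimming_tool: Bystander: wood-handled trimming tool, 190 mm long, 22 mm thick, lying on the bench; origin under the handle's middle, x along it. Leave alone.
- spare_die: Bystander: brass ring-shaped die 52 mm across, 8 mm thick, lying on the bench; origin under its centre. Leave alone.
- pot: Bystander: terracotta pot 100 mm across, 75 mm tall; origin under its centre. Leave alone.
- rib: Bystander: flat wooden rib 100 x 55 x 8 mm; origin under its centre. Leave alone.
- mallet_head: Bystander: upright turned wooden block 52 mm across, 87 mm tall; origin under its centre. Leave alone.
- water_bowl: Bystander: white bowl 120 mm across, 50 mm tall; origin under its centre. Leave alone.
There are look-alikes about, which are no part of the job. Leave any pink or red look-alike of the cap alone.

How it is judged:
On the way, in this order (a step that is already met when the one before it is completed fails the run):
1. the latch knob has clicked past its detent (joint above 1.0) (value of joint latch_knob above 1 rad), for 0.2 s.
2. the cap is off: gripped, 45 mm or more above its seat (z of cap in the frame of extruder above 0.178 m and contact force between cap and the fingers above 1 N), for 0.2 s.
At the end, for the whole second after the job is handed in: The latch knob stands past its detent (above 1.0 rad); the cap is held by the gripper's fingers (over 1 N), its lower edge 45 mm or more above where it was screwed on, right way up within 0.3 rad, still (under 0.03 m/s), touching neither the extruder nor any bystander (all of step 2 and value of joint latch_knob above 1 rad and angle between cap's own z axis and vertical below 0.3 rad and linear speed of cap below 0.03 m/s and contact force between cap and extruder below 0.1 N and contact force between cap and trimming_tool below 0.1 N and contact force between cap and spare_die below 0.1 N and contact force between cap and pot below 0.1 N and contact force between cap and rib below 0.1 N and contact force between cap and mallet_head below 0.1 N and contact force between cap and water_bowl below 0.1 N); the arm keeps its last pose, push and grip.
It fails at once if another thing on the bench is moved more than 30 mm (distance of any of trimming_tool, spare_die, pot, rib, mallet_head, water_bowl from where it was at the start of the episode above 0.03 m).
It also fails if it takes over 67 s, if anything falls off the work surface, if the arm or the gripper's body presses on something with over 40 N, if the wrist force passes 120 N, or if a joint passes its speed limit or range.

### The arm

A 6-joint arm with a two-finger parallel gripper is mounted at the origin on the work surface. World frame = base frame: x ahead of the robot, y to its left, z up, the work surface at z = 0. Lengths are in m, angles in rad, forces in N, time in s.
With the tool pointing down it reaches from about 0.375 to 0.975 m from the base axis. Payload 3.8 kg.
Tool frame: the origin (TCP) lies at the very end of the fingers, on their centre line; the grasp point (between the pads) lies 19 mm behind it (r.pinch_z is the distance from the TCP to the grasp point, in m); y points along the fingers, z is the direction in which the jaws open and shut, and the axes are right-handed (so a half turn about y gives the same grasp; the last joint's range is limited). The gripper opens to 88 mm and grips with 3 to 60 N. Pads are 18 mm wide; open, the fingers measure 123 mm over their backs; the gripper's body (75 mm by 187 mm) begins 45 mm behind the grasp point.
Start: joints at [1.135, 0.264, 1.604, -0, 1.274, -0.037], TCP at [0.262, 0.622, 0.239] pointing down, gripper open.
Joint ranges: [-2.63, 2.63], [-0.94, 2.18], [0.31, 2.57], [-1.31, 4.45], [0, 2.66], [-2.55, 2.55]. Speed limits (rad/s): [2.57, 2.57, 3.14, 3.14, 3.14, 3.14].

### API

Orientations are given as a rotation vector (axis times angle).
In Python, from station import r, eyes, order gives the robot as it stands.
- The arm moves only by the tool jog_arm, never from a script. Its argument "plan" is a list that holds one entry, the list of rows, each a list of 7 numbers: the turn, a rotation vector about the world's x, y, z in rad, then the shift along the world's x, y, z in mm, then the finger opening in mm, from 0 to 88.1. In form: [[[wx, wy, wz, tx, ty, tz, claw], ...]]. A call has 1 to 5 rows; each row is the pose to reach, as a shift and turn from the pose measured when the call began; what a row does not reach only later rows make up. A row lasts 1/12 s, in which the tool goes at most 41.7 mm and 7.16 degrees, less where a joint would pass 70% of its speed; a pose out of reach is approached as far as the arm can. A call with a gripper value outside its range is refused whole. The fingers move at their own pace and stop on an object; "force" is the grip in N (left out, the last holds). Time passes only in rows, so rows that repeat a pose let the fingers close. It gives the time, the measured TCP pose, the force and the opening at its end, in the units of the state.
- r.state(): the state, without advancing time (a new reading comes with each control period).
- eyes.camera(name): name is "scene" or "top" or "wrist"; returns the picture (480x640x3 uint8, blue, green, red); there is no depth.
- eyes.calibration(name): a dict with "intrinsics" (3x3 intrinsics, pixels), "world_to_cam" (4x4, takes a point from world to camera coordinates). Camera axes: x right, y down, z forward; pixel columns grow to the right and rows downward; lengths in m; the calibration is good to about 2 mm. The wrist camera is an equidistant fisheye: a pixel r from the principal point sees the ray r / f radians off the axis. A picture is of the moment at which its call begins: read the wrist's pose just before it. calibration takes no time and is no camera call; for the wrist camera it gives the pose at the moment of the call.
- order.finish_job(): hands the job in, once; it reports no verdict.
The state is a dict: "t": time; "joint_pos": joint angles; "dq": joint speeds; "joint_efforts": joint torques, N m; "ee_pos": TCP position; "eef_rot": TCP orientation; "force": force on the tool from outside, world axes, zero at the start; "moment": the same for the moment, N m; "grip_width": opening from 0.0 (shut) to 1.0 (fully open).
Only numpy, scipy, OpenCV 4.12 (cv2) and the standard library are available. Lean on these libraries where they do the work, as an engineer would, in place of code of your own. Each camera call takes 0.05 s, during which the arm holds its last target.

## Working session

There is one attempt and no reset: what is moved stays moved. The work goes in short steps, Python scripts to look and compute and a tool call to move; the robot and the scene stay as the last step left them, time stands still between calls to the robot, and variables do not carry over. Pictures are saved under pics/ and viewed, and the job is handed in when it is done.

Besides the shell and the picture viewer there is one more tool, called after ">>>" as name([rows], argument=value, ...), one row to a line, values as JSON. jog_arm: Moves the arm, as the interface text tells. Its arguments: {"type":"object","properties":{"plan":{"type":"array","items":{"type":"array","items":{"type":"array","items":{"type":"number"}}}},"force":{"type":"number"}},"required":["plan"]}

```bash
ls; mkdir -p pics; python3 - <<'E'
from station import r, eyes, order
import cv2
print(r.state(), r.pinch_z)
for n in ("scene","top","wrist"):
    c=eyes.calibration(n); print(n,c)
    cv2.imwrite(f"pics/{n}0.png",eyes.camera(n))
E
```

```text
pics
{'t': 0.0, 'joint_pos': array([ 1.13510663e+00,  2.64736645e-01,  1.60533289e+00, -1.56886612e-05,
        1.27367783e+00, -3.68695389e-02]), 'dq': array([-1.30499142e-03, -5.85375774e-05,  1.83629041e-03,  2.47517387e-04,
       -4.04207057e-05,  2.12394290e-04]), 'joint_efforts': array([ 3.89725319e-04, -5.02115965e+01, -3.56876922e+01,  7.30796973e-02,
        2.93714530e-02, -1.79872368e-04]), 'ee_pos': array([0.26182148, 0.62140895, 0.23742131]), 'eef_rot': array([-1.55016517,  0.31333031, -0.3125565 ]), 'force': array([ 0.8301802 ,  0.10851948, -0.58385551]), 'moment': array([0.00392869, 0.03448108, 0.04297436]), 'grip_width': 1.0040558930569645} 0.0187
scene {'intrinsics': array([[496.46252751,   0.        , 315.58633363],
       [  0.        , 496.46252751, 236.11058702],
       [  0.        ,   0.        ,   1.        ]]), 'world_to_cam': array([[-1.17364014e-01,  9.93088904e-01,  3.42155525e-04,
         2.41371360e-02],
       [ 7.52595177e-01,  8.91670619e-02, -6.52418373e-01,
        -3.12290352e-01],
       [-6.47939956e-01, -7.63129348e-02, -7.57858924e-01,
      
[... 280 characters left out ...]
 'world_to_cam': array([[ 0.01919368, -0.99977812, -0.00867824,  0.0065171 ],
       [-0.99298852, -0.01804928, -0.11682476,  0.55499548],
       [ 0.1166422 ,  0.01085969, -0.99311463,  1.39108671],
       [ 0.        ,  0.        ,  0.        ,  1.        ]])}
wrist {'intrinsics': array([[371.64829954,   0.        , 326.59464106],
       [  0.        , 371.64829954, 240.13251693],
       [  0.        ,   0.        ,   1.        ]]), 'world_to_cam': array([[ 0.38876656,  0.9213347 , -0.00171222, -0.67432256],
       [ 0.87862365, -0.37018363,  0.30163647, -0.04163414],
       [ 0.27727431, -0.11877057, -0.95342147,  0.39026019],
       [ 0.        ,  0.        ,  0.        ,  1.        ]])}
```

View pics/scene0.png

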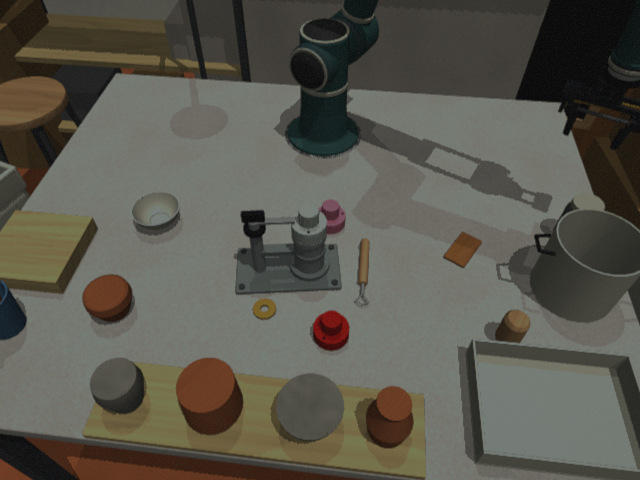

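View pics/top0.png

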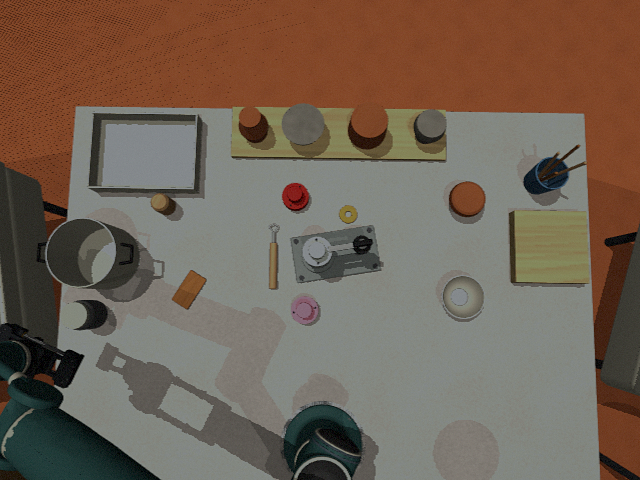

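View pics/wrist0.png

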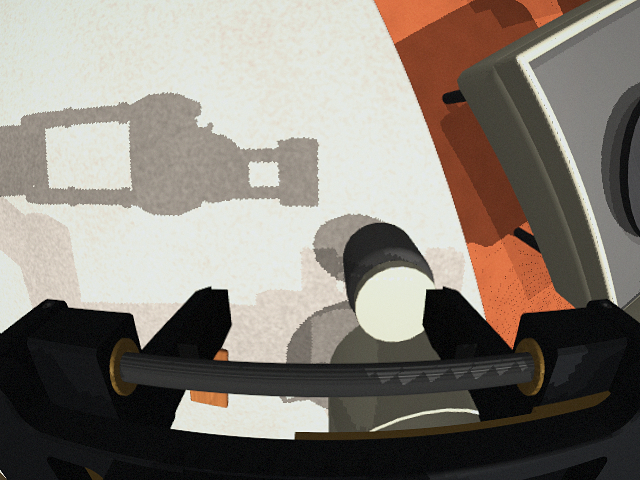

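The extruder is near (335,253) in top, with the cap at about (317,250) and the knob at about (362,243). The pink and red look-alikes are at (305,310) and (295,196). Next I'll enlarge crops.

```bash
python3 - <<'E'
import cv2
a=cv2.imread("pics/top0.png")[215:295,280:395]; cv2.imwrite("pics/topc.png",cv2.resize(a,None,fx=6.5,fy=6.5,interpolation=cv2.INTER_CUBIC))
a=cv2.imread("pics/scene0.png")[195:300,228:358]; cv2.imwrite("pics/scenec.png",cv2.resize(a,None,fx=5.5,fy=5.5,interpolation=cv2.INTER_CUBIC))
E
```

```text
(no output)
```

View pics/topc.png

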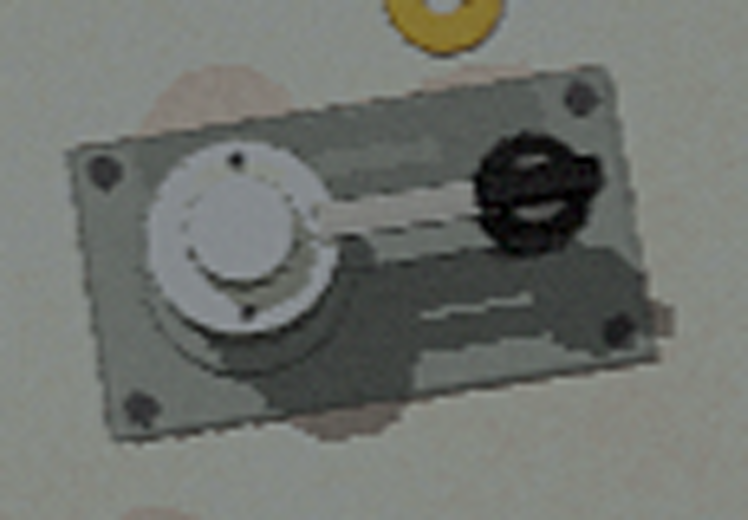

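View pics/scenec.png

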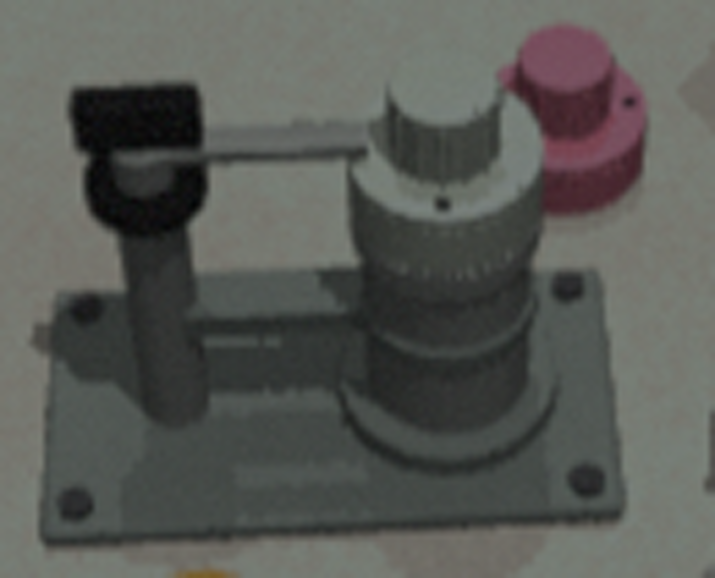

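```bash
cat > h.py <<'E'
from station import r, eyes, order
import cv2, numpy as np
from scipy.spatial.transform import Rotation as R
def proj(n,P):
    c=eyes.calibration(n);T=c['world_to_cam'];p=T[:3,:3]@np.asarray(P)+T[:3,3];K=c['intrinsics']
    if n=='wrist':
        th=np.arctan2(np.hypot(p[0],p[1]),p[2]);ph=np.arctan2(p[1],p[0])
        return np.array([K[0,2]+K[0,0]*th*np.cos(ph),K[1,2]+K[1,1]*th*np.sin(ph)])
    q=K@p; return q[:2]/q[2]
def ew(x,P):
    c,s=np.cos(x[2]),np.sin(x[2]); return np.array([x[0]+c*P[0]-s*P[1],x[1]+s*P[0]+c*P[1],P[2]])
E
cat > fit.py <<'E'
from h import *
from scipy.optimize import least_squares
def t(u,v): return ((u+.5)/6.5-.5+280,(v+.5)/6.5-.5+215)
def s(u,v): return ((u+.5)/5.5-.5+228,(v+.5)/5.5-.5+195)
obs=[('top',(.065,.07,.012),t(70,150)),('top',(.065,-.17,.012),t(605,66)),('top',(-.065,-.17,.012),t(656,355)),('top',(-.065,.07,.012),t(115,436)),
('top',(0,0,.199),t(243,228)),('top',(0,-.115,.200),t(540,178)),
('scene',(0,0,.199),s(444,85)),('scene',(0,-.115,.200),s(136,90)),('scene',(.065,-.17,.012),s(42,528)),('scene',(.065,.07,.012),s(622,502)),('scene',(-.065,.07,.012),s(597,270)),('scene',(-.065,-.17,.012),s(58,293))]
f=lambda x:np.concatenate([proj(n,ew(x,P))-np.array(u) for n,P,u in obs])
o=least_squares(f,[.5,0,.15],loss='soft_l1');print(o.x);print(f(o.x).reshape(-1,2).round(1))
print('cap',ew(o.x,(0,0,.189)),'knob',ew(o.x,(0,-.115,.19)))
st=r.state();M=R.from_rotvec(st['eef_rot']).as_matrix();print(M.round(3))
E
python3 fit.py
```

```text
[0.51282061 0.02109639 0.17285986]
[[-0.8 -0.4]
 [ 0.5 -0.4]
 [ 0.3  0.4]
 [-0.9  1. ]
 [-0.4 -0.2]
 [ 0.2  0.3]
 [-0.1 -0.5]
 [-0.5  0.5]
 [-0.7  1. ]
 [ 0.8  0.9]
 [ 0.6 -1.1]
 [-0.9 -1.1]]
cap [0.51282061 0.02109639 0.189     ] knob [ 0.53260065 -0.09218976  0.19      ]
[[ 0.922 -0.001  0.388]
 [-0.388 -0.002  0.922]
 [-0.    -1.    -0.002]]
```

The pose fit is good, with residuals of about 1 px or less: cap at (0.513, 0.021), knob at (0.533, -0.092), yaw 0.173. Now I'll move above the knob with the jaws along the extruder's x.

>>> jog_arm([
  [[0, 0, 0, 0, 0, 40, 60], [0, 0, -1.0, 271, -714, 45, 60], [0, 0, -1.0, 271, -714, 45, 60], [0, 0, -1.0, 271, -714, 45, 60], [0, 0, -1.0, 271, -714, 45, 60]],
], force=20)

```text
t: 0.57
ee_pos: [0.3211, 0.4641, 0.2785]
eef_rot: [-1.455, 0.706, -0.705]
force: [0.5, 0.4, 0.3]
grip_width: 0.681
```

```bash
cat > j.py <<'E'
from h import *
s=r.state();M=R.from_rotvec(s['eef_rot']).as_matrix();print(s['t'],s['ee_pos'].round(4),'jaw',np.arctan2(M[1,2],M[0,2]).round(3),'tilt',M[:,1].round(3),'q',s['joint_pos'].round(2),'F',s['force'].round(1),s['moment'].round(2),s['grip_width'])
E
python3 j.py
```

```text
0.5667 [0.3211 0.4641 0.2785] jaw 0.667 tilt [-0.001 -0.001 -1.   ] q [0.92 0.03 1.79 0.   1.32 0.25] F [0.5 0.4 0.3] [-0.04  0.    0.01] 0.6814728979966937
```

>>> jog_arm([
  [[0, 0, -0.494, 212, -556, 0, 60], [0, 0, -0.494, 212, -556, 0, 60], [0, 0, -0.494, 212, -556, 0, 60], [0, 0, -0.494, 212, -556, 0, 60], [0, 0, -0.494, 212, -556, 0, 60]],
])

```text
t: 0.98
ee_pos: [0.3951, 0.269, 0.2785]
eef_rot: [-1.286, 1.086, -1.084]
force: [0.1, 0.4, -0.1]
grip_width: 0.681
```

```bash
python3 j.py
```

```text
0.9833 [0.3951 0.269  0.2785] jaw 0.168 tilt [-0.002 -0.001 -1.   ] q [ 0.55 -0.14  1.96  0.    1.33  0.38] F [ 0.1  0.4 -0.1] [-0.01  0.01 -0.  ] 0.6810225786124213
```

>>> jog_arm([
  [[0, 0, 0, 137, -361, 0, 60], [0, 0, 0, 137, -361, 0, 60], [0, 0, 0, 137, -361, 0, 60], [0, 0, 0, 137, -361, 0, 60], [0, 0, 0, 137, -361, 0, 60]],
])

```text
t: 1.4
ee_pos: [0.4687, 0.0741, 0.2786]
eef_rot: [-1.285, 1.085, -1.084]
force: [-0.0, 1.2, 0.2]
grip_width: 0.681
```

>>> jog_arm([
  [[0, 0, 0, 66, -173, 0, 60], [0, 0, 0, 66, -173, 0, 60], [0, 0, 0, 66, -173, 0, 60], [0, 0, 0, 66, -173, 0, 60], [0, 0, 0, 66, -173, 0, 60]],
])

```text
t: 1.82
ee_pos: [0.5354, -0.1032, 0.2783]
eef_rot: [-1.285, 1.087, -1.087]
force: [-0.2, 0.2, -0.1]
grip_width: 0.679
```

```bash
python3 j.py; python3 - <<'E'
from h import *
x=[.5128,.0211,.1729]
print([proj('wrist',ew(x,p)).round(0) for p in [(0,0,.199),(0,-.115,.2),(0,-.091,.2),(0,-.139,.2)]])
for n in ("wrist","scene"): cv2.imwrite(f"pics/{n}1.png",eyes.camera(n))
E
```

```text
1.8167 [ 0.5354 -0.1032  0.2783] jaw 0.165 tilt [-0.001 -0.002 -1.   ] q [-0.23 -0.    1.83 -0.    1.31 -0.4 ] F [-0.2  0.2 -0.1] [ 0.01  0.05 -0.05] 0.678967544448586
[array([322.,  48.]), array([324., 234.]), array([324., 196.]), array([325., 269.])]
```

View pics/wrist1.png

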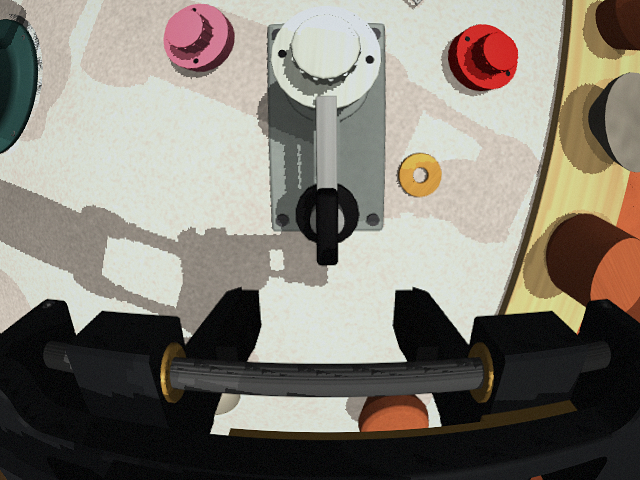

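The bar shows at (327,188)-(327,263), within a few mm of prediction. Descending now.

>>> jog_arm([
  [[0, 0, 0.008, -2, 11, -40, 50], [0, 0, 0.008, -2, 11, -70, 50], [0, 0, 0.008, -2, 11, -85, 50], [0, 0, 0.008, -2, 11, -85, 50]],
])

```text
t: 2.25
ee_pos: [0.5293, -0.0892, 0.1879]
eef_rot: [-1.292, 1.09, -1.074]
force: [0.2, -0.0, -1.2]
grip_width: 0.569
```

```bash
python3 j.py; python3 - <<'E'
from h import *
x=[.5128,.0211,.1729]
print([proj('wrist',ew(x,p)).round(0) for p in [(0,0,.199),(0,-.115,.2),(0,-.091,.2),(0,-.139,.2)]])
for n in ("wrist","scene"): cv2.imwrite(f"pics/{n}2.png",eyes.camera(n))
E
```

```text
2.25 [ 0.5293 -0.0892  0.1879] jaw 0.173 tilt [-0.011  0.001 -1.   ] q [-0.21  0.05  1.95 -0.    1.16 -0.38] F [ 0.2 -0.  -1.2] [-0.07  0.08  0.02] 0.5690845443626961
[array([332.,  36.]), array([332., 330.]), array([332., 277.]), array([331., 375.])]
```

View pics/wrist2.png

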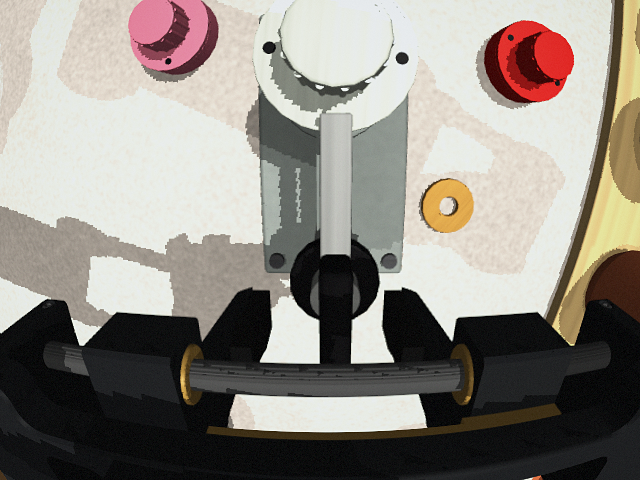

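```bash
python3 j.py; python3 - <<'E'
from h import *
x=[.5128,.0211,.1729]
print([proj('wrist',ew(x,p)).round(0) for p in [(0,0,.199),(0,-.115,.2),(0,-.091,.2),(0,-.139,.2)]])
print([(proj('scene',ew(x,p))-[228,170]).round(1)*5.5 for p in [(0,0,.199),(0,-.115,.2),(0,-.091,.2),(0,-.139,.2)]])
a=eyes.camera('scene')[170:275,228:358];cv2.imwrite("pics/s3.png",cv2.resize(a,None,fx=5.5,fy=5.5,interpolation=cv2.INTER_CUBIC))
E
```

```text
2.35 [ 0.5326 -0.0901  0.1927] jaw 0.173 tilt [-0.004 -0.    -1.   ] q [-0.21  0.05  1.94 -0.    1.16 -0.39] F [0.8 0.2 1.1] [-0.09  0.04 -0.04] 0.5662562453790774
[array([324.,  36.]), array([324., 321.]), array([324., 270.]), array([325., 366.])]
[array([441.1, 217.8]), array([130.9 , 228.25]), array([196.35, 225.5 ]), array([ 66., 231.])]
```

View pics/s3.png

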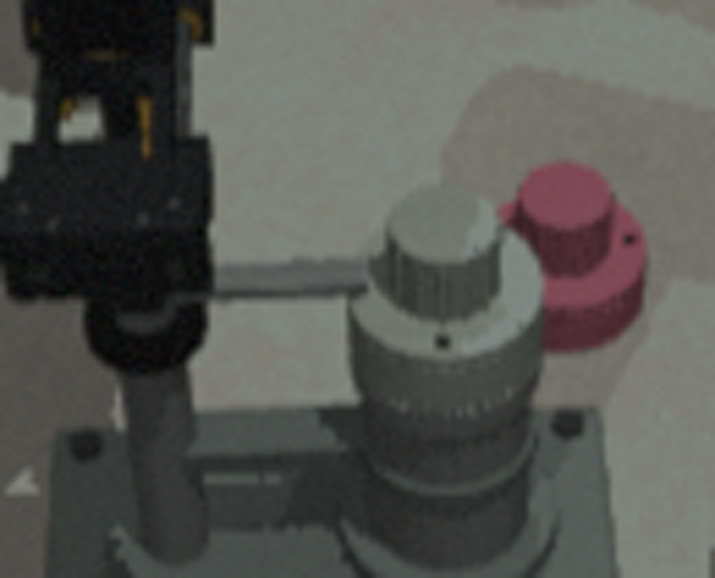

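>>> jog_arm([
  [[0, 0, 0, 0, 0, -15, 50], [0, 0, 0, 0, 0, -15, 20], [0, 0, 0, 0, 0, -15, 5], [0, 0, 0, 0, 0, -15, 5], [0, 0, 0, 0, 0, -15, 5]],
], force=25)

```text
t: 2.82
ee_pos: [0.5345, -0.0906, 0.1806]
eef_rot: [-1.286, 1.08, -1.083]
force: [-0.8, 0.2, -0.3]
grip_width: 0.286
```

>>> jog_arm([
  [[0, 0, 0, 0, 0, 0, 5], [0, 0, 0, 0, 0, 0, 5], [0, 0, 0, 0, 0, 0, 5]],
])

```text
t: 3.07
ee_pos: [0.5335, -0.091, 0.1814]
eef_rot: [-1.288, 1.081, -1.082]
force: [-4.7, -0.9, 4.8]
grip_width: 0.155
```

```bash
python3 j.py
```

```text
3.0667 [ 0.5335 -0.091   0.1814] jaw 0.173 tilt [-0.001 -0.002 -1.   ] q [-0.21  0.06  1.95 -0.    1.13 -0.39] F [-4.7 -0.9  4.8] [-0.18  0.89  0.02] 0.154515365226072
```

Gripped the bar (opening 13.6 mm). Turning it anticlockwise.

>>> jog_arm([
  [[0, 0, 0.1, 0, 0, 0, 5], [0, 0, 0.2, 0, 0, 0, 5], [0, 0, 0.3, 0, 0, 0, 5], [0, 0, 0.4, 0, 0, 0, 5], [0, 0, 0.5, 0, 0, 0, 5]],
])

```text
t: 3.48
ee_pos: [0.5336, -0.0908, 0.1815]
eef_rot: [-1.457, 0.697, -0.699]
force: [1.8, 0.8, -1.4]
grip_width: 0.154
```

```bash
python3 j.py
```

```text
3.4833 [ 0.5336 -0.0908  0.1815] jaw 0.677 tilt [ 0.001 -0.002 -1.   ] q [-0.21  0.06  1.95 -0.    1.13 -0.89] F [ 1.8  0.8 -1.4] [-0.01 -0.08 -0.04] 0.15439606139527848
```

>>> jog_arm([
  [[0, 0, 0.12, 0, 0, 0, 5], [0, 0, 0.24, 0, 0, 0, 5], [0, 0, 0.36, 0, 0, 0, 5], [0, 0, 0.48, 0, 0, 0, 5], [0, 0, 0.6, 0, 0, 0, 5]],
])

```text
t: 3.9
ee_pos: [0.5338, -0.0906, 0.1814]
eef_rot: [-1.559, 0.224, -0.227]
force: [0.8, 1.8, -2.0]
grip_width: 0.156
```

>>> jog_arm([
  [[0, 0, 0.08, 0, 0, 0, 5], [0, 0, 0.08, 0, 0, 0, 5], [0, 0, 0.08, 0, 0, 0, 5]],
])

```text
t: 4.15
ee_pos: [0.5338, -0.0905, 0.1814]
eef_rot: [-1.565, 0.163, -0.167]
force: [0.4, 0.0, -1.5]
grip_width: 0.157
```

```bash
python3 j.py; python3 -c "
from h import *
cv2.imwrite('pics/w4.png',eyes.camera('wrist'))"
```

```text
4.15 [ 0.5338 -0.0905  0.1814] jaw 1.361 tilt [ 0.002 -0.    -1.   ] q [-0.21  0.05  1.95  0.    1.13 -1.57] F [ 0.4  0.  -1.5] [ 0.07 -0.04  0.13] 0.1570569869742874
```

View pics/w4.png

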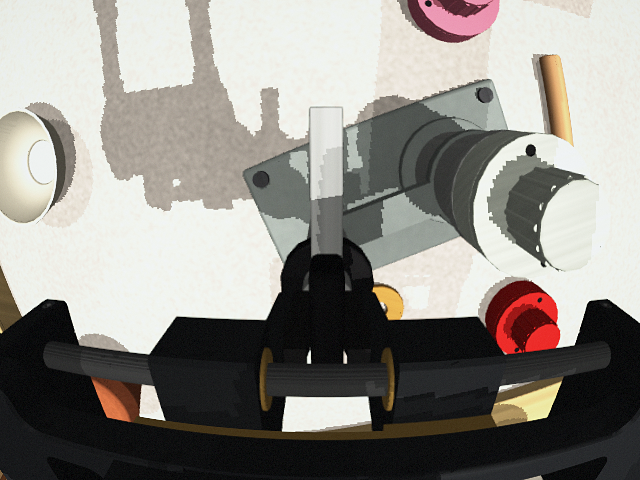

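The keeper arm at (326,110-250) has swung clear of the cap and the turn was 1.19 rad. Releasing and rising.

>>> jog_arm([
  [[0, 0, 0, 0, 0, 0, 60], [0, 0, 0, 0, 0, 0, 60], [0, 0, 0, 0, 0, 0, 60], [0, 0, 0, 0, 0, 35, 60], [0, 0, 0, 0, 0, 60, 75]],
])

```text
t: 4.62
ee_pos: [0.533, -0.0904, 0.2415]
eef_rot: [-1.564, 0.166, -0.165]
force: [1.3, -0.5, 0.0]
grip_width: 0.507
```

```bash
python3 j.py; python3 -c "
from h import *
cv2.imwrite('pics/w5.png',eyes.camera('wrist'))"
```

```text
4.6167 [ 0.533  -0.0904  0.2415] jaw 1.36 tilt [-0.  0. -1.] q [-0.21  0.01  1.89 -0.    1.25 -1.57] F [ 1.3 -0.5  0. ] [ 0.01 -0.03 -0.  ] 0.5068193973509034
```

View pics/w5.png

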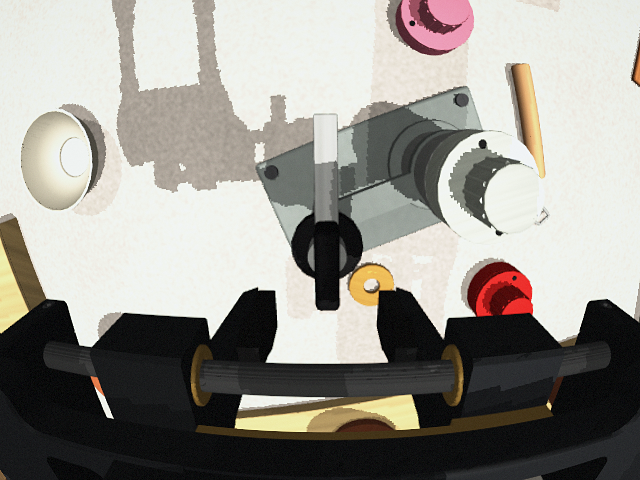

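The knob stayed open: arm (326,115) to hub (326,245), bar in line with it. Moving over the cap.

>>> jog_arm([
  [[0, 0, -0.12, -8, 40, 5, 80], [0, 0, -0.24, -14, 80, 5, 80], [0, 0, -0.36, -19.5, 112, 5, 80], [0, 0, -0.48, -19.5, 112, 5, 80], [0, 0, -0.6, -19.5, 112, 0, 80]],
])

```text
t: 5.08
ee_pos: [0.5176, 0.0229, 0.2499]
eef_rot: [-1.48, 0.621, -0.641]
force: [0.3, -0.1, -0.9]
grip_width: 0.903
```

>>> jog_arm([
  [[0, 0, 0, 0, 0, 0, 80], [0, 0, 0, 0, 0, 0, 80]],
])

```text
t: 5.25
ee_pos: [0.5176, 0.0233, 0.2501]
eef_rot: [-1.48, 0.618, -0.638]
force: [0.0, 0.6, 0.2]
grip_width: 0.908
```

```bash
python3 j.py; python3 -c "
from h import *
print(proj('wrist',(.5128,.0211,.199)))
cv2.imwrite('pics/w6.png',eyes.camera('wrist'))"
```

```text
5.25 [0.5176 0.0233 0.2501] jaw 0.767 tilt [ 0.011 -0.007 -1.   ] q [ 0.   -0.05  1.93 -0.01  1.25 -0.76] F [0.  0.6 0.2] [-0.02  0.02 -0.04] 0.9076498815823532
[316.69890194 262.30475974]
```

View pics/w6.png

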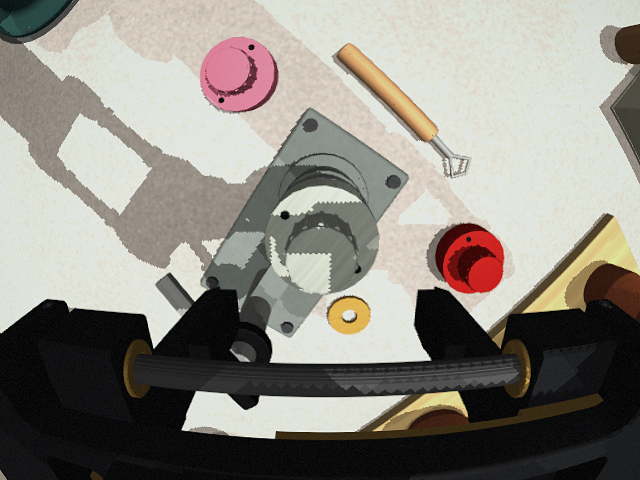

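>>> jog_arm([
  [[0.007, 0.011, 0, -4, -2, -35, 80], [0.007, 0.011, 0, -4, -2, -60, 80], [0.007, 0.011, 0, -4, -2, -76, 80], [0.007, 0.011, 0, -4, -2, -77, 80], [0.007, 0.011, 0, -4, -2, -77, 80]],
])

```text
t: 5.72
ee_pos: [0.5131, 0.0204, 0.1724]
eef_rot: [-1.479, 0.63, -0.626]
force: [-0.2, -0.2, 0.2]
grip_width: 0.913
```

```bash
python3 j.py
```

```text
5.7167 [0.5131 0.0204 0.1724] jaw 0.768 tilt [-0.003 -0.    -1.   ] q [-0.01  0.01  2.02 -0.    1.12 -0.78] F [-0.2 -0.2  0.2] [ 0.01  0.01 -0.05] 0.9132343213971315
```

>>> jog_arm([
  [[0, 0, 0, 0, 0, 0, 30], [0, 0, 0, 0, 0, 0, 30], [0, 0, 0, 0, 0, 0, 30], [0, 0, 0, 0, 0, 0, 30], [0, 0, 0, 0, 0, 0, 30]],
], force=50)

```text
t: 6.13
ee_pos: [0.5136, 0.0204, 0.1733]
eef_rot: [-1.479, 0.628, -0.627]
force: [0.3, 0.1, 0.1]
grip_width: 0.553
```

>>> jog_arm([
  [[0, 0, 0, 0, 0, 0, 30], [0, 0, 0, 0, 0, 0, 30], [0, 0, 0, 0, 0, 0, 30]],
])

```text
t: 6.38
ee_pos: [0.5145, 0.0211, 0.1737]
eef_rot: [-1.477, 0.627, -0.628]
force: [4.6, 4.5, -0.7]
grip_width: 0.465
```

```bash
python3 j.py
```

```text
6.3833 [0.5145 0.0211 0.1737] jaw 0.768 tilt [ 0.001  0.001 -1.   ] q [-0.01  0.01  2.01  0.    1.12 -0.78] F [ 4.6  4.5 -0.7] [ 0.45 -0.43 -0.04] 0.4650008587184823
```

Gripped (41 mm opening). Trying anticlockwise first.

>>> jog_arm([
  [[0, 0, 0.05, 0, 0, 0, 30], [0, 0, 0.1, 0, 0, 0, 30], [0, 0, 0.13, 0, 0, 0, 30]],
])

```text
t: 6.63
ee_pos: [0.5141, 0.0208, 0.1737]
eef_rot: [-1.506, 0.525, -0.524]
force: [-0.1, 1.0, 0.4]
grip_width: 0.465
```

```bash
python3 j.py
```

```text
6.6333 [0.5141 0.0208 0.1737] jaw 0.9 tilt [-0.  0. -1.] q [-0.01  0.01  2.01  0.    1.12 -0.91] F [-0.1  1.   0.4] [-0.2   0.08 -0.1 ] 0.46489258390636595
```

>>> jog_arm([
  [[0, 0, 0.05, 0, 0, 0, 30], [0, 0, 0.1, 0, 0, 0, 30]],
])

```text
t: 6.8
ee_pos: [0.5137, 0.0205, 0.1737]
eef_rot: [-1.526, 0.446, -0.444]
force: [0.1, -0.1, 1.3]
grip_width: 0.465
```

```bash
python3 j.py
```

```text
6.8 [0.5137 0.0205 0.1737] jaw 1.003 tilt [-0.001 -0.001 -1.   ] q [-0.01  0.01  2.01 -0.    1.12 -1.01] F [ 0.1 -0.1  1.3] [-0.24  0.03 -0.15] 0.46481764555087407
```

>>> jog_arm([
  [[0, 0, 0.05, 0, 0, 0, 30], [0, 0, 0.1, 0, 0, 0, 30]],
])

```text
t: 6.97
ee_pos: [0.5137, 0.0206, 0.1737]
eef_rot: [-1.54, 0.368, -0.366]
force: [0.9, 1.2, -0.9]
grip_width: 0.463
```

```bash
python3 j.py;  python3 -c "
from h import *
cv2.imwrite('pics/w7.png',eyes.camera('wrist'))"
```

```text
6.9667 [0.5137 0.0206 0.1737] jaw 1.103 tilt [-0.001 -0.    -1.   ] q [-0.01  0.01  2.01 -0.    1.12 -1.11] F [ 0.9  1.2 -0.9] [ 0.12 -0.24 -1.37] 0.4632543961648815
```

View pics/w7.png

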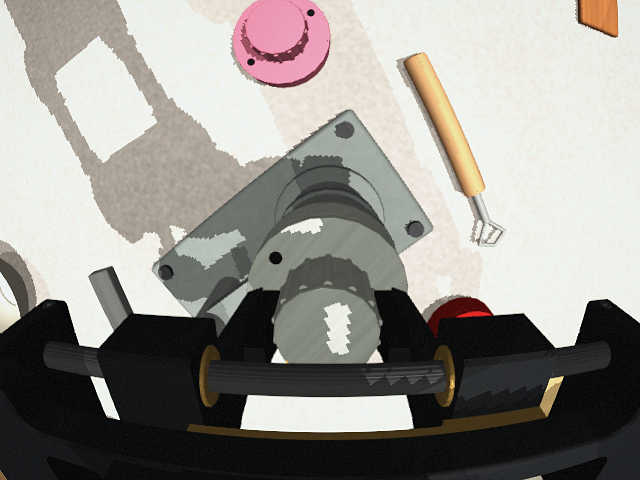

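The moment jumped to -1.4 N m after about 0.3 rad. That is the hard stop, so the thread is left-handed. Turning clockwise.

>>> jog_arm([
  [[0, 0, -0.1, 0, 0, 0, 30], [0, 0, -0.2, 0, 0, 0, 30], [0, 0, -0.3, 0, 0, 0, 30], [0, 0, -0.4, 0, 0, 0, 30], [0, 0, -0.5, 0, 0, 0, 30]],
])

```text
t: 7.43
ee_pos: [0.5133, 0.0204, 0.1736]
eef_rot: [-1.436, 0.758, -0.756]
force: [1.5, 0.0, 0.3]
grip_width: 0.464
```

```bash
python3 j.py
```

```text
7.4333 [0.5133 0.0204 0.1736] jaw 0.6 tilt [-0.002 -0.    -1.   ] q [-0.01  0.01  2.01 -0.    1.12 -0.61] F [1.5 0.  0.3] [-0.12  0.07  0.14] 0.4638549646438848
```

>>> jog_arm([
  [[0, 0, -0.1, 0, 0, 0, 30], [0, 0, -0.2, 0, 0, 0, 30], [0, 0, -0.3, 0, 0, 0, 30], [0, 0, -0.4, 0, 0, 0, 30]],
])

```text
t: 7.77
ee_pos: [0.5129, 0.0197, 0.1738]
eef_rot: [-1.298, 1.066, -1.063]
force: [0.2, -1.4, 3.0]
grip_width: 0.463
```

```bash
python3 j.py
```

```text
7.7667 [0.5129 0.0197 0.1738] jaw 0.195 tilt [-0.003 -0.001 -1.   ] q [-0.01  0.01  2.01 -0.    1.12 -0.2 ] F [ 0.2 -1.4  3. ] [-0.38  0.25  0.09] 0.4634018193750476
```

>>> jog_arm([
  [[0, 0, -0.08, 0, 0, 0, 30], [0, 0, -0.16, 0, 0, 0, 30]],
])

```text
t: 7.93
ee_pos: [0.5124, 0.0191, 0.1743]
eef_rot: [-1.229, 1.189, -1.186]
force: [-2.2, 0.1, 5.2]
grip_width: 0.466
```

```bash
python3 j.py
```

```text
7.9333 [0.5124 0.0191 0.1743] jaw 0.031 tilt [-0.004 -0.002 -1.   ] q [-0.01  0.01  2.01 -0.    1.12 -0.04] F [-2.2  0.1  5.2] [-0.15  0.41  0.02] 0.4658550476087427
```

>>> jog_arm([
  [[0, 0, -0.08, 0, 0, 0, 30], [0, 0, -0.08, 0, 0, 0, 30]],
])

```text
t: 8.1
ee_pos: [0.5126, 0.0189, 0.1755]
eef_rot: [-1.189, 1.25, -1.248]
force: [-0.7, 1.0, 4.0]
grip_width: 0.468
```

```bash
python3 j.py
```

```text
8.1 [0.5126 0.0189 0.1755] jaw -0.053 tilt [-0.004 -0.002 -1.   ] q [-0.01  0.01  2.01 -0.    1.12  0.04] F [-0.7  1.   4. ] [-0.    0.33 -0.05] 0.468039383686216
```

The moment is down to about 0 and the TCP is being pushed up (Fz +4), so the cap looks freed. Lifting a little to test.

>>> jog_arm([
  [[0, 0, 0, 0, 0, 3, 30], [0, 0, 0, 0, 0, 6, 30], [0, 0, 0, 0, 0, 9, 30]],
])

```text
t: 8.35
ee_pos: [0.5121, 0.0188, 0.1844]
eef_rot: [-1.19, 1.251, -1.248]
force: [0.5, 0.2, -1.4]
grip_width: 0.47
```

```bash
python3 j.py
```

```text
8.35 [0.5121 0.0188 0.1844] jaw -0.053 tilt [-0.005 -0.003 -1.   ] q [-0.01  0.    2.   -0.    1.14  0.04] F [ 0.5  0.2 -1.4] [ 0.02 -0.01 -0.04] 0.469982640830345
```

Little resistance, and Fz -1.4 N fits the cap's weight. Lifting on up.

>>> jog_arm([
  [[0, 0, 0, 0, 0, 15, 30], [0, 0, 0, 0, 0, 35, 30], [0, 0, 0, 0, 0, 55, 30], [0, 0, 0, 0, 0, 70, 30], [0, 0, 0, 0, 0, 80, 30]],
])

```text
t: 8.77
ee_pos: [0.5124, 0.0185, 0.2661]
eef_rot: [-1.189, 1.249, -1.249]
force: [0.6, 0.0, -1.1]
grip_width: 0.467
```

>>> jog_arm([
  [[0, 0, 0, 0, 0, 0, 30], [0, 0, 0, 0, 0, 0, 30], [0, 0, 0, 0, 0, 0, 30], [0, 0, 0, 0, 0, 0, 30], [0, 0, 0, 0, 0, 0, 30]],
])

```text
t: 9.18
ee_pos: [0.5117, 0.0185, 0.2647]
eef_rot: [-1.191, 1.251, -1.248]
force: [-0.0, 0.4, -1.7]
grip_width: 0.469
```

```bash
python3 j.py;  python3 -c "
from h import *
cv2.imwrite('pics/w8.png',eyes.camera('wrist'));cv2.imwrite('pics/s8.png',cv2.resize(eyes.camera('scene')[100:320,180:440],None,fx=3,fy=2.7))"
```

```text
9.1833 [0.5117 0.0185 0.2647] jaw -0.053 tilt [-0.007 -0.003 -1.   ] q [-0.01 -0.06  1.91 -0.    1.3   0.04] F [-0.   0.4 -1.7] [-0.08  0.05 -0.05] 0.4685644404858471
```

View pics/s8.png

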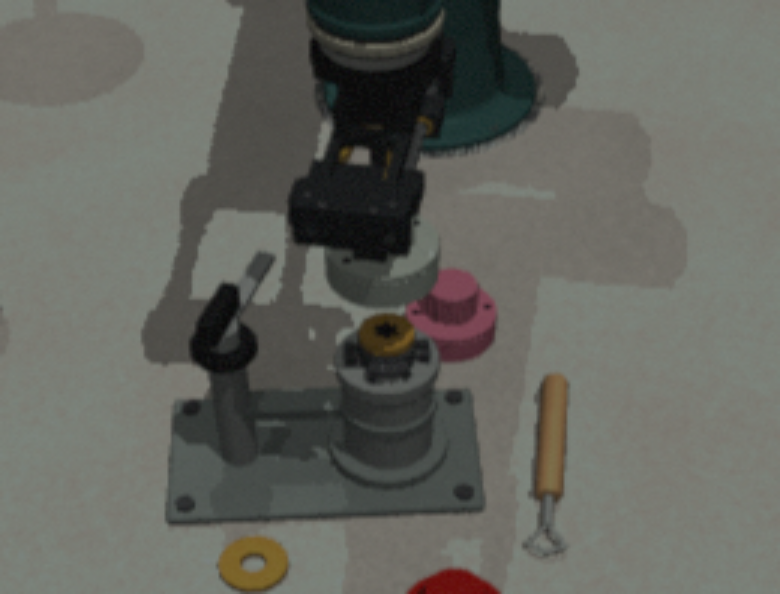

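View pics/w8.png

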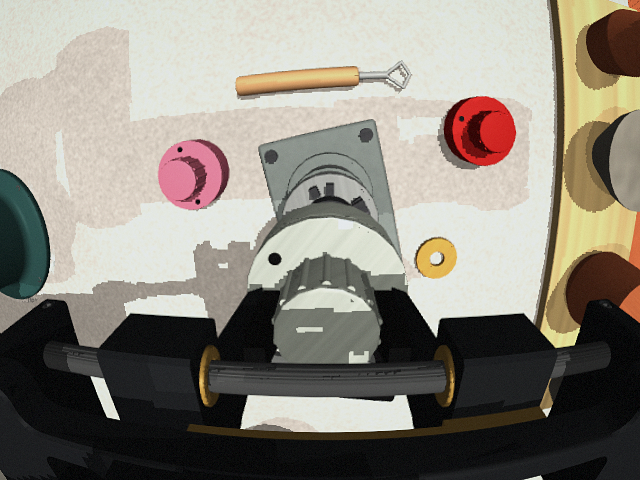

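The cap is upright in the gripper at (380,265), clear of the barrel, whose brass die now shows at (385,335). The keeper arm is open, the bystanders look untouched, and the lift is about 9 cm. Handing in.

```bash
python3 -c "
from h import *
print(abs(r.state()['dq']).max()); print(order.finish_job())"; python3 j.py
```

```text
0.006212649455050737
the job is handed in; nothing more can be done
None
the job is handed in; nothing more can be done
```

The cap is off and was still held upright in the gripper, about 9 cm above its seat, when I handed the job in at about 9.3 s.

- **Latch:** I turned the knob anticlockwise by about 1.19 rad. After release, the pictures showed it staying open, with the keeper arm clear of the cap.
- **Thread:** this cap has a left-hand thread. Anticlockwise hit a hard stop (1.4 N m) after about 0.3 rad. Clockwise, it came free after roughly 0.8–0.9 rad from where it started.
- **Last checks:**
  - The grip opening was 41 mm and the tool was level within 0.01 rad.
  - The vertical force was about -1.7 N, which fits the cap's weight.
  - The arm was practically at rest.
  - In the pictures the cap was clear of the barrel and the bystanders in view had not visibly moved.
- **Disagreement:** an early wrist-camera view put the knob bar 4–10 mm off in y from my fit, while the scene and top cameras agreed with it. I went with the fit, and both grips closed properly.
- **Not confirmed:** handing in gave no verdict. I could not read the state after it, so the final one-second hold was not checked.

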